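# Wedge the bread display frame tight

### The job

Take the wooden wedge from its holder, stand it blade-down in the slot of the oak display frame and let go of it. Then drive it down with the wooden pounder, in several short taps and lifting the pounder clear between them, until the wedge stops with its head fully down on the frame; do not push it down by hand (with the gripper). Finally stand the pounder upright on the counter again, and leave the other things where they are.

Things in the scene. Friction and masses are not known exactly. Their poses are not given: they have to be found in the camera images.
- wedge_mid (a point): Loose beech wedge, 120 mm tall, upright in the holder; point: its centre. Top 40 mm: a block head, 60 mm along x, 46 mm along y (head centre 40 mm above the point). Below it an 80 mm blade, 44 mm wide along x, tapering evenly on both y faces from 30 mm thick under the head to 12 mm at the tip (60 mm below the point). Same after a half turn. z up. 0.12 kg.
- pounder_mid (a point): Loose beech pounder standing on its flat striking face; point: on its axis, half-way up (75 mm above the face, 75 mm below the top). Round head 64 mm across in the lowest 45 mm, above it an upright round handle 30 mm across with a 34 mm rim in the top 12 mm. 0.3 to 0.54 kg. It and the holder stand on opposite sides of the frame, either way round.
- holder: Fixed oak block, 85 mm (x) by 68 mm (y), 90 mm tall, with a 50 by 35 mm hole in its top in which the wedge stands blade down, its head resting on the block, x along x. Origin: centre of its underside.
- seat (a point): Point in the frame's slot where the wedge's centre is when the wedge is fully home, head down on the frame (72 mm above the counter). z up; y along the frame, from the fixed cheek (-y) across the slot to the sliding rail (+y); x across. The wedge goes in with its x along this x (either way round). The slot is 48 mm long in x, 2 mm free each side of the blade; its two y faces slope like the blade.
- frame: Fixed oak display frame, origin on the counter, 72 mm under the seat, same axes. It reaches 80 mm to -y, 210 mm to +y, 50 mm either way in x. The cheeks either side of the slot, on which the head lands, are 92 mm tall, the slot's x walls 88 mm; the end post at 170 to 205 mm in +y is 125 mm tall.
- rail (a joint): Slide of the oak rail (+y side of the slot) towards the end post, m. Starts at 0 to 0.002; 0.009 with the wedge home. At value q the wedge, set loosely in, stands (9 mm - q)/0.225 too high (31 to 40 mm), its centre (9 mm - q)/2 to -y of the seat. The slot's mouth is 21 mm + q wide in y. The rail has stiff friction, stays where pushed; driving the wedge takes 8 to 15 N and it stays where left.
- mug: Bystander: white mug, 80 mm across, 85 mm tall, handle at its +y. Origin: centre of its underside. Loose on the counter.
- jam_jar: Bystander: amber jam jar with steel cap, 66 mm across, 90 mm tall. Origin: centre of its underside. Loose on the counter.
- salt_jar: Bystander: clear jar with wooden cap, 64 mm across, 100 mm tall. Origin: centre of its underside. Loose on the counter.
- tin: Bystander: plain steel tin, 72 mm across, 80 mm tall. Origin: centre of its underside. Loose on the counter.
- boule: Bystander: round brown loaf, 136 mm across, 75 mm tall. Origin: centre of its underside. Loose on the counter.
- dark_boule: Bystander: round dark loaf, 124 mm across, 70 mm tall. Origin: centre of its underside. Loose on the counter.

How it is judged:
By the outcome, as a careful person would: the job done as asked, in the order asked, and still so for the second after the job is handed in, with the robot touching nothing.
It also fails if it takes over 58 s, if anything falls off the work surface, if the arm or the gripper's body presses on something with over 40 N, if the wrist force passes 120 N, or if a joint passes its speed limit or range.

### The arm

A 6-joint arm with a two-finger parallel gripper is mounted at the origin on the work surface. World frame = base frame: x ahead of the robot, y to its left, z up, the work surface at z = 0. Lengths are in m, angles in rad, forces in N, time in s.
With the tool pointing down it reaches from about 0.35 to 0.975 m from the base axis. Payload 4.9 kg.
Tool frame: the origin (TCP) lies at the very end of the fingers, on their centre line; the grasp point (between the pads) lies 19 mm behind it; z points along the fingers, y is the direction in which the jaws open and shut (so a half turn about z gives the same grasp; the last joint's range is limited). The gripper opens to 85 mm and grips with 20 to 120 N. Pads are 22 mm wide; open, the fingers measure 114 mm over their backs; the gripper's body (76 mm by 85 mm) begins 54 mm behind the grasp point. The pads swing forward as they close: fully open they stand 13 mm farther back than shut.
Start: joints at [1.183, 0.053, 1.613, -0, 1.476, -0.119], TCP at [0.166, 0.603, 0.231] pointing down, gripper open.
Joint ranges: [-3.01, 3.01], [-1.01, 2.22], [0.06, 2.58], [-1.02, 4.17], [0.09, 2.62], [-3.14, 3.14]. Speed limits (rad/s): [2.57, 2.57, 3.14, 3.14, 3.14, 3.14].

### API

Orientations are given as a unit quaternion [w, x, y, z].
In Python, from plant import state, grab_frame, camera_model, job_done, search_frame, masks_of, place_of gives the robot as it stands.
- The arm moves only by the tool drive_tool, never from a script. Its argument "series" is a list of rows, each a list of 2 entries, a list of its own where there are three numbers: the shift along the world's x, y, z in m, then the turn, a rotation vector about the world's x, y, z in degrees. A call has 1 to 8 rows; each row is the pose to reach, as a shift and turn from the pose commanded when the call began; what a row does not reach only later rows make up. A row lasts 1/10 s, in which the tool goes at most 50 mm and 8.59 degrees, less where a joint would pass 70% of its speed; a pose out of reach is approached as far as the arm can. A call with a gripper value outside its range is refused whole. "fingers" is the closure, from -1 (fully open) to 1 (shut), so that 0 is half open, set as the call begins (left out, the last holds). The fingers move at their own pace and stop on an object; the grip force is fixed at half the most. Time passes only in rows, so rows that repeat a pose let the fingers close. It gives the time, the measured TCP pose, the force and the opening at its end, in the units of the state.
- state(): the state, without advancing time (a new reading comes with each control period).
- grab_frame(name): name is "scene" or "top" or "wrist"; returns the picture (480x640x3 uint8, red, green, blue); there is no depth.
- camera_model(name): a dict with "fovy" (degrees; the focal length in pixels is half the picture's height over the tangent of half this angle, whatever the lens; pixels are square), "cx", "cy" (the principal point, pixels), "rvec" (rotation vector, rad) and "tvec" (3), from world to camera coordinates, as OpenCV has them. Camera axes: x right, y down, z forward; pixel columns grow to the right and rows downward; lengths in m; the calibration is good to about 2 mm. A picture is of the moment at which its call begins: read the wrist's pose just before it. camera_model takes no time and is no camera call; for the wrist camera it gives the pose at the moment of the call.
- job_done(): hands the job in, once; it reports no verdict.
Trained networks look in the newest picture that a camera, given by its name, has taken for a name from the list of things; names that differ only in an ending like _2 or _b are one class to them, and where a whole thing is asked for, a point or a joint stands for the part that bears it (a point fixed in the world has none). Each returns a list of dicts, best first, with "confidence" (0 to 1); they miss things now and then, are a little off and sometimes report something else, mostly with a low value. They report only what shows in the picture. A call takes as long as a camera call.
- search_frame(camera, name): "location" ([x, y, z] in m, in world coordinates, good to about 4 mm: the middle of the surface that is visible of it).
- masks_of(camera, name): "pixels" (480x640 bool, what is visible of it).
- place_of(camera, name): "location" ([x, y, z] in m, in world coordinates, good to about 4 mm: a listed point, or the origin of a listed thing).
The state is a dict: "time": time; "joint_pos": joint angles; "joint_vel": joint speeds; "joint_efforts": joint torques, N m; "tool_pos": TCP position; "tool_rot": TCP orientation; "contact_force": force on the tool from outside, world axes, zero at the start; "ft_torque": the same for the moment, N m; "gripper_width": opening from 0.0 (shut) to 1.0 (fully open).
Only numpy, scipy, OpenCV 4.12 (cv2) and the standard library are available. Lean on these libraries where they do the work, as an engineer would, in place of code of your own. Each camera call takes 0.05 s, during which the arm holds its last target.

## Working session

There is one attempt and no reset: what is moved stays moved. The work goes in short steps, Python scripts to look and compute and a tool call to move; the robot and the scene stay as the last step left them, time stands still between calls to the robot, and variables do not carry over. Pictures are saved under pics/ and viewed, and the job is handed in when it is done.

Besides the shell and the picture viewer there is one more tool, called after "Call:" as a command line: name --argument value ..., lists and objects as JSON in quotes. drive_tool: Moves the arm, as the interface text tells. Its arguments: {"type":"object","properties":{"series":{"type":"array","items":{"type":"array"}},"fingers":{"type":"number"}},"required":["series"]}

```bash
ls; mkdir -p pics; python3 - <<'E'
from plant import *
import cv2
s=state();print(s)
for n in ("scene","top"):
    f=grab_frame(n);cv2.imwrite(f"pics/{n}0.png",f[:,:,::-1])
    m=camera_model(n);print(n,m)
for n in ["wedge_mid","pounder_mid","holder","seat","frame","mug","jam_jar","salt_jar","tin","boule","dark_boule"]:
    for c in ("scene","top"):
        r=place_of(c,n);print(n,c,[(d["location"],round(d["confidence"],2)) for d in r[:2]])
print(state()["time"])
E
```

```text
pics
{'time': 0.0, 'joint_pos': array([ 1.18302277e+00,  5.33720671e-02,  1.61432021e+00, -9.23279779e-06,
        1.47603578e+00, -1.19016239e-01]), 'joint_vel': array([-0.00066404,  0.00062547,  0.00015528, -0.00188111,  0.00063549,
       -0.00044292]), 'joint_efforts': array([-6.26243855e-04, -3.93680012e+01, -3.70179248e+01, -1.15987314e-04,
        7.08090258e-03,  2.49888609e-05]), 'tool_pos': array([0.16572484, 0.60195916, 0.23003796]), 'tool_rot': array([-2.63215918e-04,  1.33974081e-01,  9.90984261e-01, -1.03475964e-03]), 'contact_force': array([ 0.37145807,  0.06774018, -1.23700321]), 'ft_torque': array([-0.04280704,  0.00566522,  0.01820339]), 'gripper_width': 1.0011891271294777}
scene {'fovy': 54.35104873096059, 'cx': 320.5892836713254, 'cy': 245.2603393660594, 'rvec': array([ 2.45576551,  0.69062343, -0.21391729]), 'tvec': array([-0.49843489, -0.19248274,  1.34118938])}
top {'fovy': 54.97572284320897, 'cx': 316.7699551641632, 'cy': 235.81151257320903, 'rvec': array([ 2.16504382, -2.15318787,  0.1116042 ]), 'tvec': array([-0.017893  ,  0.56423156,  1.00327144])}
wedge_mi
[... 564 characters left out ...]
011], 0.67)]
mug scene [([0.3586, -0.1117, -0.0019], 0.69), ([0.671, -0.2318, -0.0016], 0.56)]
mug top [([0.3615, -0.1126, -0.0065], 0.57)]
jam_jar scene [([0.6724, -0.232, -0.0019], 0.65), ([0.5401, -0.0372, 0.0036], 0.54)]
jam_jar top [([0.6697, -0.2322, -0.0007], 0.97)]
salt_jar scene [([0.5975, 0.3697, -0.0022], 0.89)]
salt_jar top [([0.5987, 0.3688, -0.0021], 0.93)]
tin scene [([0.756, -0.0865, -0.0017], 0.71), ([0.4535, -0.2518, 0.0003], 0.32)]
tin top [([0.7572, -0.0839, -0.0002], 0.69)]
boule scene [([0.7773, 0.1486, 0.0024], 0.69)]
boule top [([0.7791, 0.1493, 0.0012], 0.76)]
dark_boule scene [([0.6809, -0.4062, -0.0014], 0.64)]
dark_boule top [([0.6764, -0.3981, 0.0035], 0.86)]
1.2
```

View pics/scene0.png

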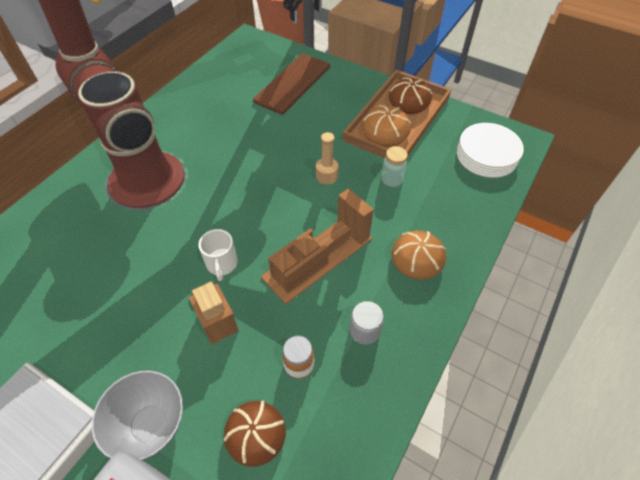

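View pics/top0.png

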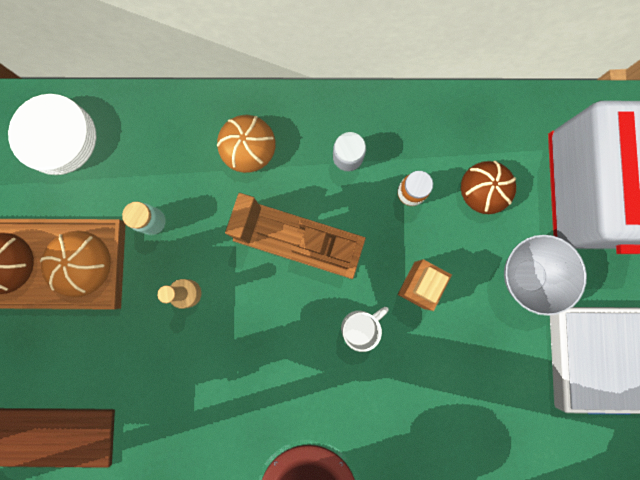

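The scene view shows the wedge in its holder at about (212,305), the frame at (318,250) and the pounder at (327,160). In the top view the frame lies at about (298,235), turned roughly 15–20°, and the holder at (426,285) is turned too. I'll take wrist views next to get the yaws.

Call:
drive_tool --series '[[[0.2,-0.2,0.17],[0,0,0]],[[0.2,-0.2,0.17],[0,0,0]],[[0.2,-0.2,0.17],[0,0,0]],[[0.2,-0.2,0.17],[0,0,0]],[[0.32,-0.5,0.17],[0,0,0]],[[0.32,-0.5,0.17],[0,0,0]],[[0.32,-0.5,0.17],[0,0,0]],[[0.32,-0.5,0.17],[0,0,0]]]'

```text
time: 2.0
tool_pos: [0.3795, 0.3046, 0.3659]
tool_rot: [0.0, 0.134, 0.991, 0.0]
contact_force: [0.6, -0.2, -0.4]
gripper_width: 0.999
```

```bash
python3 - <<'E'
from plant import *
import cv2
s=state();print(s["time"],s["tool_pos"],s["tool_rot"],camera_model("wrist"))
f=grab_frame("wrist");cv2.imwrite("pics/w1.png",f[:,:,::-1])
E
```

```text
2.0 [0.37946945 0.30457491 0.36585083] [3.95713389e-04 1.33794239e-01 9.91009019e-01 2.63451659e-04] {'fovy': 67.4256698271146, 'cx': 320.2369228872111, 'cy': 250.59072097223896, 'rvec': array([-2.31698617, -1.76490949, -0.24532801]), 'tvec': array([-0.39438192, -0.34591231,  0.4309239 ])}
```

View pics/w1.png

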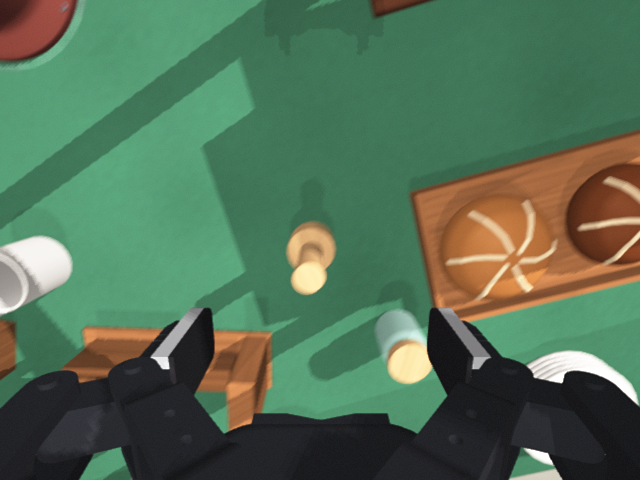

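The pounder is at about (310,250), with its cap at (308,277). The camera sits on the robot side of the tool. Next I'll move out past the frame so it comes into view.

```bash
cat > h.py <<'E'
from plant import *
import cv2, numpy as np
from scipy.spatial.transform import Rotation as Ro
from scipy.optimize import minimize, least_squares
def K(m):
    f=240/np.tan(np.radians(m["fovy"]/2)); return np.array([[f,0,m["cx"]],[0,f,m["cy"]],[0,0,1.]])
def proj(m,P): return cv2.projectPoints(np.asarray(P,float).reshape(-1,1,3),m["rvec"],m["tvec"],K(m),None)[0][:,0]
def camC(m):
    R=Ro.from_rotvec(m["rvec"]).as_matrix(); return -R.T@m["tvec"],R.T[:,2]
def at_z(m,uv,z):
    R=Ro.from_rotvec(m["rvec"]).as_matrix(); C=-R.T@m["tvec"]
    uv=np.atleast_2d(np.asarray(uv,float)); z=np.broadcast_to(z,len(uv))
    d=(np.linalg.inv(K(m))@np.c_[uv,np.ones(len(uv))].T).T@R
    return C+d*((z-C[2])/d[:,2])[:,None]
def placed(o,yaw,P):
    c,s=np.cos(yaw),np.sin(yaw); P=np.asarray(P,float)
    return np.c_[o[0]+c*P[:,0]-s*P[:,1],o[1]+s*P[:,0]+c*P[:,1],P[:,2]+(o[2] if len(o)>2 else 0)]
E
python3 - <<'E'
from h import *
m=camera_model("wrist");print(camC(m),state()["tool_pos"])
E
```

```text
(array([0.31568132, 0.31853904, 0.51030942]), array([ 0.26629112, -0.07752086, -0.96077029])) [0.38312921 0.29935386 0.36755095]
```

Call:
drive_tool --series '[[[0.21,-0.34,0.05],[0,0,0]],[[0.21,-0.34,0.05],[0,0,0]],[[0.21,-0.34,0.05],[0,0,0]],[[0.21,-0.34,0.05],[0,0,0]],[[0.21,-0.34,0.05],[0,0,0]],[[0.21,-0.34,0.05],[0,0,0]],[[0.21,-0.34,0.05],[0,0,0]],[[0.21,-0.34,0.05],[0,0,0]]]'

```text
time: 2.85
tool_pos: [0.5883, -0.0333, 0.4153]
tool_rot: [0.0, 0.134, 0.991, 0.0]
contact_force: [1.3, 1.5, 0.3]
gripper_width: 0.998
```

```bash
python3 - <<'E'
from h import *
s=state();print(s["time"],s["tool_pos"],s["tool_rot"])
f=grab_frame("wrist");cv2.imwrite("pics/w2.png",f[:,:,::-1])
m=camera_model("wrist");print(camC(m));np.save("m2.npy",m)
for n in ["seat","frame","holder","wedge_mid"]: print(n,[(d["location"],round(d["confidence"],2)) for d in place_of("wrist",n)[:2]])
E
```

```text
2.85 [ 0.58833912 -0.03325627  0.41532033] [2.50700246e-04 1.34160542e-01 9.90959574e-01 9.53591090e-05]
(array([ 0.52415511, -0.02003377,  0.55755155]), array([ 0.26251956, -0.07851248, -0.96172723]))
seat [([0.5391, -0.0353, 0.071], 0.81)]
frame [([0.5335, -0.0411, 0.0003], 0.96)]
holder [([0.4553, -0.2511, -0.0011], 0.62)]
wedge_mid []
```

View pics/w2.png

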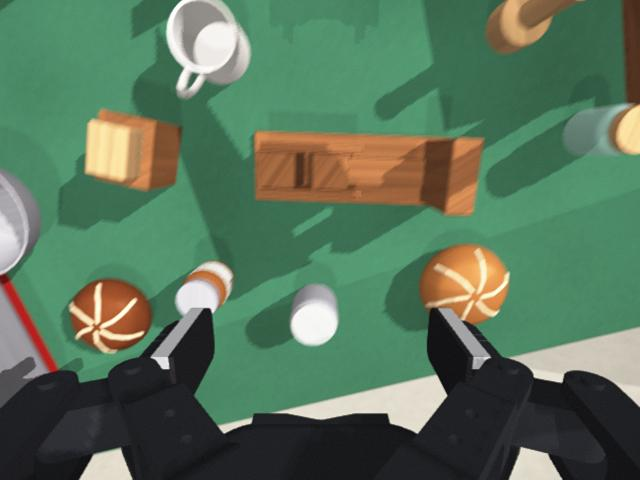

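The frame is almost square to this image, running from (255,165) to (480,180) with the slot at about (302,170). The holder is at (133,150). I'll overlay the model geometry on zoomed crops.

```bash
cat > ov.py <<'E'
from h import *
import sys
m=np.load("m2.npy",allow_pickle=True).item(); im=cv2.imread("pics/w2.png")
def draw(out,src,o,yaw,polys,crop,sc):
    x0,y0,x1,y1=crop; big=cv2.resize(src[y0:y1,x0:x1],None,fx=sc,fy=sc,interpolation=cv2.INTER_CUBIC)
    raw=big.copy()
    for P,c in polys:
        q=((proj(m,placed(o,yaw,P))-[x0,y0]+.5)*sc).astype(int); cv2.polylines(big,[q],True,c,1)
    cv2.imwrite(out,np.vstack([raw,big]))
def rect(x0,x1,y0,y1,z): return [[x0,y0,z],[x1,y0,z],[x1,y1,z],[x0,y1,z]]
FR=[(rect(-.05,.05,-.08,.21,0),(0,0,255)),(rect(-.024,.024,-.006,.015,.088),(255,255,0)),(rect(-.024,.024,-.0105-.0045,.0105,.092),(0,255,255)),(rect(-.05,.05,.17,.205,.125),(255,0,255))]
E
python3 - <<'E'
from ov import *
g=cv2.cvtColor(im,cv2.COLOR_BGR2GRAY)
draw("pics/f1.png",im,[.537,-.038],np.radians(-15),FR,(245,120,495,225),3)
E
```

```text
(no output)
```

View pics/f1.png

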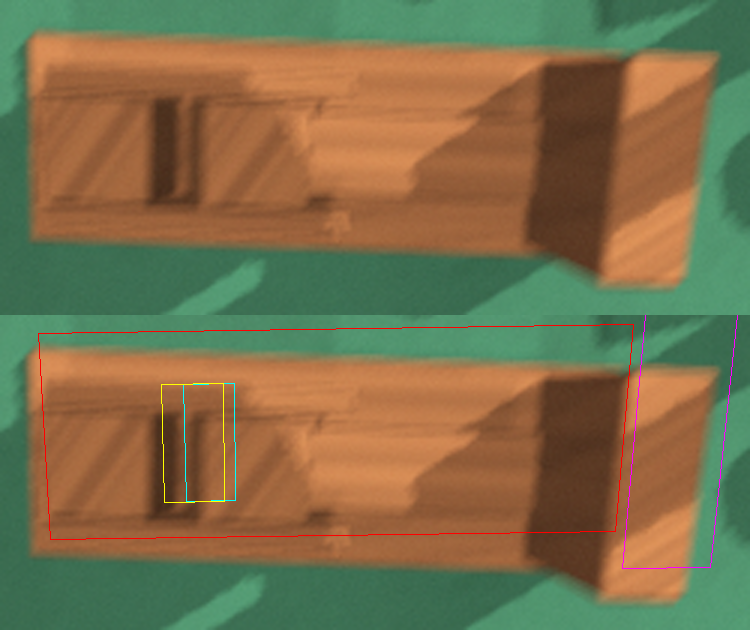

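```bash
python3 - <<'E'
from ov import *
px=lambda a:np.array(a)/3.+[245,120]-.5+.17
uv=px([[632,54],[718,54],[684,287],[598,285],[153,98],[199,98],[150,206],[199,207],[32,34],[32,240],[528,255]])
def model(p):
    x,y,yaw,h,w,yb=p
    L=[[-w,.17,.125],[-w,.205,.125],[w,.205,.125],[w,.17,.125],[-.024,-.015,.09],[-.024,.007,.09],[.024,-.015,.09],[.024,.007,.09],[-.05,-.08,h],[.05,-.08,h],[.05,yb,h]]
    return proj(m,placed([x,y],yaw,L))
r=least_squares(lambda p:(model(p)-uv).ravel(),[.537,-.038,-.3,.02,.05,.15],x_scale=[.01,.01,.05,.01,.01,.05],loss="soft_l1")
print(r.x,np.degrees(r.x[2]));print(np.round(model(r.x)-uv,1))
x,y,yaw,h,w,_=r.x
F=[(rect(-.05,.05,-.08,.21,h),(0,0,255)),(rect(-.024,.024,-.015,.007,.09),(255,255,0)),(rect(-w,w,.17,.205,.125),(255,0,255))]
draw("pics/f2.png",im,[x,y],yaw,F,(245,120,495,225),3)
E
```

```text
[ 0.54571122 -0.04668469 -0.30499464  0.00616527  0.04486753  0.17324914] -17.474905786636615
[[-1.3 -0.3]
 [ 0.5  0.6]
 [ 0.4  0.3]
 [ 0.3  0.1]
 [-1.1 -1.2]
 [ 1.2 -0.7]
 [-0.4  1.3]
 [ 0.3  1.5]
 [-1.  -0.2]
 [ 0.4 -0.2]
 [ 0.  -0.3]]
```

View pics/f2.png

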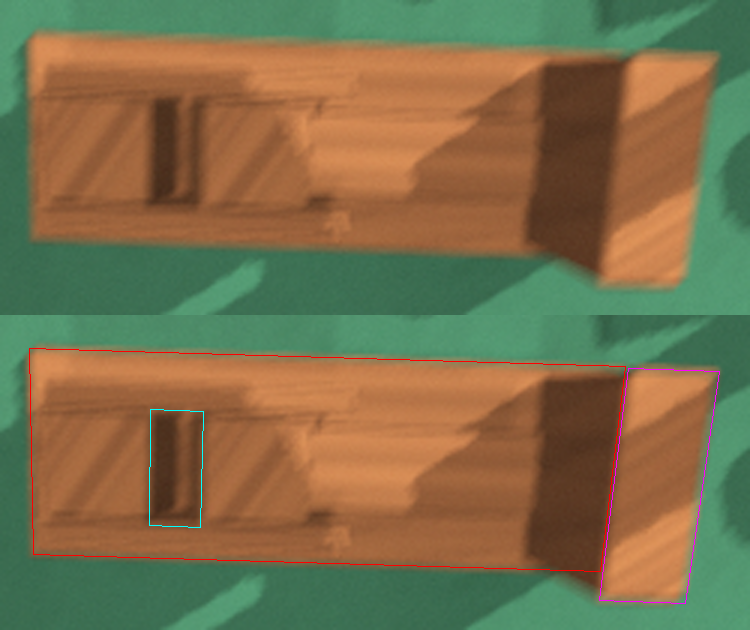

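```bash
python3 - <<'E'
from ov import *
for uv,z in [((175,152),.09),((658,170),.125)]:
    p=np.array(uv)/3.+[245,120]-.33; print(at_z(m,p,z))
for n in ("top","scene"):
    mm=camera_model(n); I=cv2.imread(f"pics/{n}0.png")
    for o,y in [((.5457,-.0467),-.305),((.539,-.037),-.305)]:
        L=[[0,-.004,.09],[0,.1875,.125],[.05,-.08,0],[-.05,-.08,0]]
        print(n,np.round(proj(mm,placed(o,y,L)),1).tolist())
I=cv2.imread("pics/top0.png");cv2.imwrite("pics/t1.png",cv2.resize(I[185:315,215:465],None,fx=3,fy=3,interpolation=cv2.INTER_CUBIC))
I=cv2.imread("pics/scene0.png");cv2.imwrite("pics/s1.png",cv2.resize(I[185:345,185:385],None,fx=3,fy=3,interpolation=cv2.INTER_CUBIC))
E
```

```text
[[ 0.54378271 -0.05039557  0.09      ]]
[[0.60061566 0.1326019  0.125     ]]
top [[333.4, 242.1], [245.0, 212.1], [370.2, 235.4], [357.4, 276.8]]
top [[328.8, 245.3], [240.2, 215.3], [366.0, 238.3], [353.2, 279.7]]
scene [[294.7, 256.3], [355.7, 204.5], [284.9, 308.1], [259.5, 280.6]]
scene [[294.6, 252.0], [355.2, 200.8], [284.9, 303.7], [259.6, 276.4]]
```

View pics/t1.png

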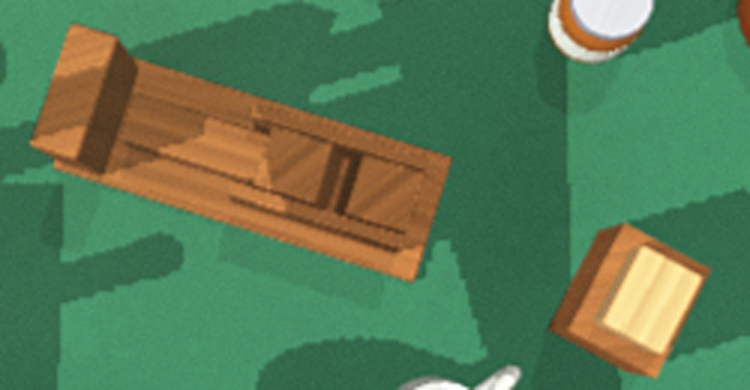

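View pics/s1.png

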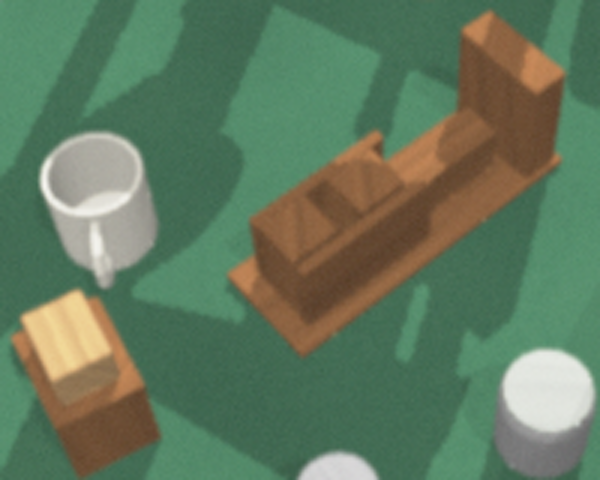

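The static cameras agree with the networks at about (0.539, −0.037). The arm was still settling when the wrist frame was taken, so I'll retake it now with the pose read first.

```bash
python3 - <<'E'
from h import *
m=camera_model("wrist");s=state();f=grab_frame("wrist")
print(s["time"],s["tool_pos"],np.abs(s["joint_vel"]).max())
cv2.imwrite("pics/w2.png",f[:,:,::-1]);np.save("m2.npy",m)
from ov import *
FR[1]=(rect(-.024,.024,-.015,.007,.09),(255,255,0))
FR[0]=(rect(-.05,.05,-.08,.21,.008),(0,0,255))
FR[3]=(rect(-.046,.046,.17,.205,.125),(255,0,255))
draw("pics/f3.png",im,[.539,-.037],-.3,FR[:2]+FR[3:],(245,120,495,225),3)
E
```

```text
3.1 [ 0.58749866 -0.0312289   0.41468352] 0.026288500259161574
```

View pics/f3.png

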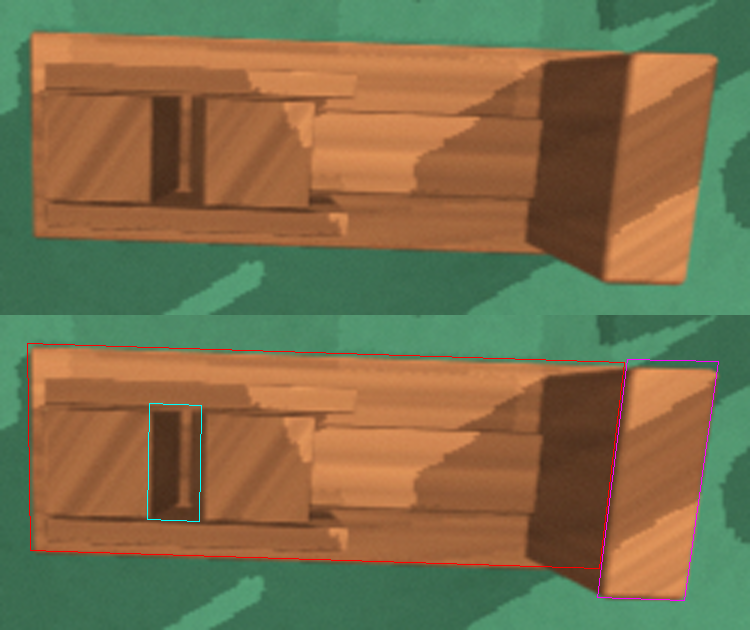

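The picture is sharp now, with the slot at crop x 152–204, y 95–205, and the model agrees closely. I'll refine the fit, then the holder and wedge.

```bash
python3 - <<'E'
from ov import *
px=lambda a:np.array(a)/3.+[245,120]-.33
uv=px([[632,55],[718,57],[686,283],[604,280],[152,96],[205,97],[150,203],[205,206],[32,33],[35,237],[528,252]])
def model(p):
    x,y,yaw,h,w,yb,hx=p
    L=[[-w,.17,.125],[-w,.205,.125],[w,.205,.125],[w,.17,.125],[-hx,-.015,.092],[-hx,.007,.092],[hx,-.015,.092],[hx,.007,.092],[-.05,-.08,h],[.05,-.08,h],[.05,yb,h]]
    return proj(m,placed([x,y],yaw,L))
r=least_squares(lambda p:(model(p)-uv).ravel(),[.537,-.038,-.3,.02,.05,.15,.024],x_scale=[.01,.01,.05,.01,.01,.05,.01],loss="soft_l1")
print(r.x,np.degrees(r.x[2]));print(np.round(model(r.x)-uv,1).tolist())
I=im; cv2.imwrite("pics/h1.png",cv2.resize(I[95:205,70:195],None,fx=5,fy=5,interpolation=cv2.INTER_CUBIC))
E
```

```text
[ 0.5408732  -0.03583745 -0.30060885  0.00277087  0.04361639  0.17370196
  0.02228533] -17.223618104533255
[[-0.6, -0.2], [1.1, 0.1], [0.6, -0.1], [-0.7, -0.0], [0.1, 0.0], [0.0, 0.3], [0.3, 0.4], [-0.9, -0.1], [-0.0, -0.4], [0.1, -0.0], [-0.0, 0.0]]
```

View pics/h1.png

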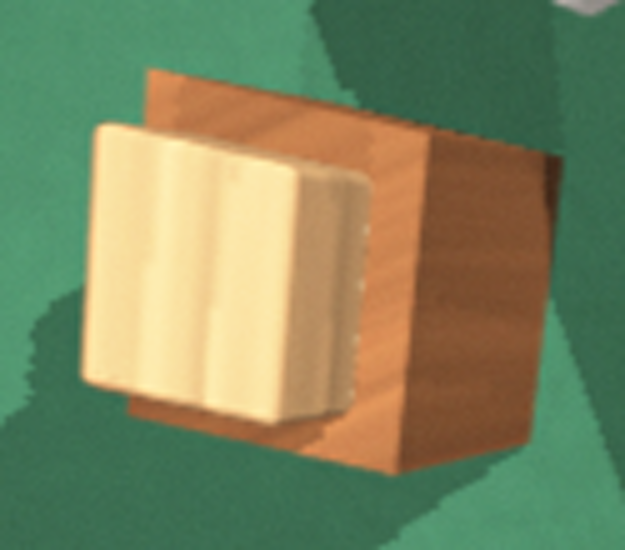

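```bash
python3 - <<'E'
from ov import *
px=lambda a:np.array(a)/5.+[70,95]-.4
uv=px([[97,123],[298,162],[275,425],[82,384],   [150,68],[431,128],[396,475],[128,418]])
def model(p):
    x,y,yaw,hx,hy=p[:5]
    w=placed([x,y],yaw,[[-.03,-.023,.13],[-.03,.023,.13],[.03,.023,.13],[.03,-.023,.13]])
    b=placed([hx,hy],yaw,[[-.0425,-.034,.09],[-.0425,.034,.09],[.0425,.034,.09],[.0425,-.034,.09]])
    return proj(m,np.r_[w,b])
r=least_squares(lambda p:(model(p)-uv).ravel(),[.457,-.25,-.4,.457,-.25],x_scale=[.01,.01,.05,.01,.01],loss="soft_l1")
print(r.x,np.degrees(r.x[2]));print(np.round(model(r.x)-uv,1).tolist())
s=state();R=Ro.from_quat(s["tool_rot"][[1,2,3,0]]).as_matrix();print(s["tool_pos"],R[:,1],np.degrees(np.arctan2(-R[0,1],R[1,1])))
E
```

```text
[ 0.45615228 -0.2482054  -0.48911293  0.45623732 -0.24895842] -28.02410651143718
[[-0.9, -1.3], [0.3, 0.4], [0.9, 0.6], [-0.3, 0.0], [-0.3, 0.0], [-0.4, 0.9], [0.2, -0.3], [0.4, -0.6]]
[ 0.58726909 -0.03059826  0.41496252] [2.64854941e-01 9.64288210e-01 3.28570656e-04] -15.358334377145306
```

Call:
drive_tool --series '[[[-0.131,-0.218,-0.2],[0,0,-12.6]],[[-0.131,-0.218,-0.2],[0,0,-12.6]],[[-0.131,-0.218,-0.2],[0,0,-12.6]],[[-0.131,-0.218,-0.2],[0,0,-12.6]],[[-0.131,-0.218,-0.2],[0,0,-12.6]],[[-0.131,-0.218,-0.2],[0,0,-12.6]],[[-0.131,-0.218,-0.2],[0,0,-12.6]],[[-0.131,-0.218,-0.2],[0,0,-12.6]]]'

```text
time: 3.95
tool_pos: [0.4543, -0.2485, 0.2119]
tool_rot: [-0.002, 0.243, 0.97, 0.001]
contact_force: [-0.6, 0.2, 0.3]
gripper_width: 1.003
```

Call:
drive_tool --series '[[[0,0,0],[0,0,0]],[[0,0,0],[0,0,0]]]'

```text
time: 4.15
tool_pos: [0.4578, -0.2484, 0.2168]
tool_rot: [0.001, 0.241, 0.971, -0.0]
contact_force: [0.0, 0.4, 0.4]
gripper_width: 1.003
```

```bash
cat >> h.py <<'E'
def tool():
    s=state();R=Ro.from_quat(s["tool_rot"][[1,2,3,0]]).as_matrix()
    return s["tool_pos"],np.degrees(np.arctan2(-R[0,1],R[1,1])),R
E
python3 - <<'E'
from h import *
m=camera_model("wrist");p,y,R=tool();print(p,y,R[:,2]);f=grab_frame("wrist");np.save("m3.npy",m)
W=placed([.456,-.2485],np.radians(-28),[[-.03,-.023,.13],[-.03,.023,.13],[.03,.023,.13],[.03,-.023,.13]])
g=f[:,:,::-1].copy();cv2.polylines(g,[proj(m,W).astype(int)],True,(0,0,255),1);cv2.imwrite("pics/w3.png",g)
E
```

```text
[ 0.45784238 -0.24841503  0.21676907] -27.878855655684628 [ 0.00262489 -0.00144004 -0.99999552]
```

View pics/w3.png

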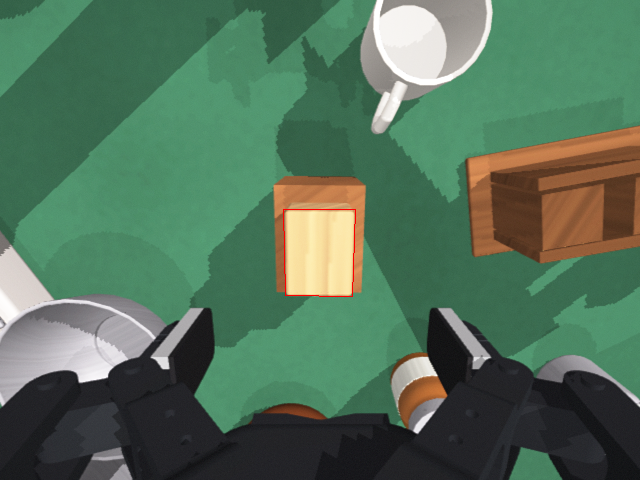

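The predicted head outline (red, 284–355 × 209–296) matches the wedge, so I'll descend and grip.

Call:
drive_tool --series '[[[-0.002,0,-0.04],[0,0,0]],[[-0.002,0,-0.08],[0,0,0]],[[-0.002,0,-0.105],[0,0,0]],[[-0.002,0,-0.118],[0,0,0]],[[-0.002,0,-0.118],[0,0,0]],[[-0.002,0,-0.118],[0,0,0]]]'

```text
time: 4.8
tool_pos: [0.4558, -0.2497, 0.0987]
tool_rot: [0.001, 0.242, 0.97, -0.001]
contact_force: [-0.5, 0.0, 0.8]
gripper_width: 1.001
```

Call:
drive_tool --series '[[[0,0,0],[0,0,0]],[[0,0,0],[0,0,0]],[[0,0,0],[0,0,0]],[[0,0,0],[0,0,0]],[[0,0,0],[0,0,0]],[[0,0,0],[0,0,0]]]' --fingers 1

```text
time: 5.4
tool_pos: [0.4555, -0.25, 0.0985]
tool_rot: [0.001, 0.242, 0.97, -0.0]
contact_force: [0.5, -0.3, 4.9]
gripper_width: 0.534
```

Call:
drive_tool --series '[[[0,0,0.05],[0,0,0]],[[0,0,0.1],[0,0,0]],[[0,0,0.13],[0,0,0]],[[0.03,0.08,0.14],[0,0,5]],[[0.05,0.13,0.14],[0,0,10.7]],[[0.07,0.17,0.14],[0,0,10.7]],[[0.084,0.21,0.14],[0,0,10.7]],[[0.084,0.21,0.14],[0,0,10.7]]]'

```text
time: 6.2
tool_pos: [0.5388, -0.0361, 0.2363]
tool_rot: [-0.0, 0.149, 0.989, 0.0]
contact_force: [-0.3, -1.4, -1.4]
gripper_width: 0.529
```

Call:
drive_tool --series '[[[0,0,0],[0,0,0]],[[0,0,0],[0,0,0]],[[0,0,0],[0,0,0]]]'

```text
time: 6.5
tool_pos: [0.5381, -0.0401, 0.2364]
tool_rot: [-0.001, 0.151, 0.989, -0.0]
contact_force: [0.8, 0.3, -1.5]
gripper_width: 0.528
```

```bash
python3 - <<'E'
from h import *
m=camera_model("wrist");p,y,R=tool();print(p,y,R[:,2],state()["contact_force"]);f=grab_frame("wrist");np.save("m4.npy",m)
def rect(x0,x1,y0,y1,z): return [[x0,y0,z],[x1,y0,z],[x1,y1,z],[x0,y1,z]]
g=f[:,:,::-1].copy()
for o,ya,P in [((.5405,-.036),-17.2,rect(-.05,.05,-.08,.21,.004)),((.5405,-.036),-17.2,rect(-.024,.024,-.015,.007,.092)),(p[:2],y,rect(-.03,.03,-.023,.023,p[2]-.0285+.06))]:
    cv2.polylines(g,[proj(m,placed(o,np.radians(ya),P)).astype(int)],True,(0,0,255),1)
cv2.imwrite("pics/w4.png",g)
for c in ("scene","top"):
    f=grab_frame(c);cv2.imwrite(f"pics/{c}4.png",f[:,:,::-1])
I=cv2.imread("pics/top4.png");J=cv2.imread("pics/scene4.png")
cv2.imwrite("pics/ts4.png",np.hstack([cv2.resize(I[195:295,265:385],None,fx=3.3,fy=3.3,interpolation=cv2.INTER_CUBIC),cv2.resize(J[205:305,235:355],None,fx=3.3,fy=3.3,interpolation=cv2.INTER_CUBIC)]))
E
```

```text
[ 0.53808567 -0.04010906  0.23637337] -17.358992582911313 [-1.06524563e-03 -2.15587855e-04 -9.99999409e-01] [ 0.79498531  0.32537179 -1.50974003]
```

View pics/w4.png

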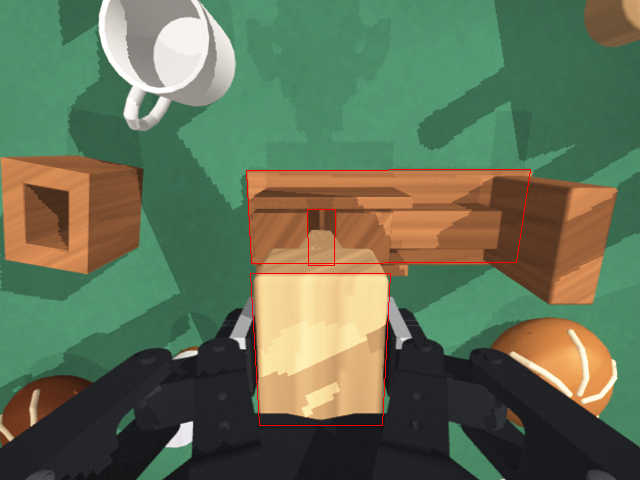

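View pics/ts4.png

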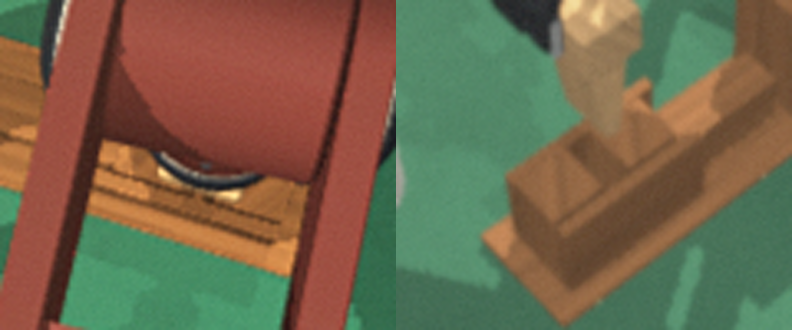

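Overlays fit: the slot is at (308–335, 209–265) and the head at (252–388, 275–425). I'll lower it into the slot.

Call:
drive_tool --series '[[[0.001,0,-0.03],[0,0,0]],[[0.001,0,-0.05],[0,0,0]],[[0.001,0,-0.062],[0,0,0]],[[0.001,0,-0.07],[0,0,0]],[[0.001,0,-0.07],[0,0,0]]]'

```text
time: 7.15
tool_pos: [0.5387, -0.0395, 0.1658]
tool_rot: [-0.001, 0.151, 0.989, 0.0]
contact_force: [-2.7, 0.5, -2.3]
gripper_width: 0.531
```

Call:
drive_tool --series '[[[0,0,-0.008],[0,0,0]],[[0,0,-0.015],[0,0,0]],[[0,0,-0.02],[0,0,0]],[[0,0,-0.02],[0,0,0]]]'

```text
time: 7.55
tool_pos: [0.539, -0.0391, 0.1466]
tool_rot: [-0.001, 0.15, 0.989, 0.0]
contact_force: [-3.1, 0.6, -2.3]
gripper_width: 0.532
```

Call:
drive_tool --series '[[[-0.001,0,-0.003],[0,0,0]],[[-0.001,0,-0.006],[0,0,0]],[[-0.001,0,-0.006],[0,0,0]]]'

```text
time: 7.85
tool_pos: [0.5386, -0.0393, 0.1408]
tool_rot: [0.0, 0.15, 0.989, -0.0]
contact_force: [-3.2, 0.8, -1.3]
gripper_width: 0.529
```

Call:
drive_tool --series '[[[-0.001,0,-0.0015],[0,0,0]],[[-0.001,0,-0.003],[0,0,0]],[[-0.001,0,-0.003],[0,0,0]]]'

```text
time: 8.15
tool_pos: [0.5381, -0.0395, 0.138]
tool_rot: [0.001, 0.15, 0.989, -0.0]
contact_force: [-0.5, 0.3, -1.3]
gripper_width: 0.53
```

Call:
drive_tool --series '[[[0,0,-0.001],[0,0,0]],[[0,0,-0.002],[0,0,0]],[[0,0,-0.002],[0,0,0]]]'

```text
time: 8.45
tool_pos: [0.538, -0.0393, 0.1359]
tool_rot: [0.001, 0.15, 0.989, 0.0]
contact_force: [-0.3, 0.6, -1.1]
gripper_width: 0.533
```

Call:
drive_tool --series '[[[0,0,-0.001],[0,0,0]],[[0,0,-0.002],[0,0,0]],[[0,0,-0.002],[0,0,0]]]'

```text
time: 8.75
tool_pos: [0.538, -0.0392, 0.134]
tool_rot: [0.001, 0.15, 0.989, 0.0]
contact_force: [0.7, 1.5, -0.9]
gripper_width: 0.529
```

Call:
drive_tool --series '[[[0,0,0],[0,0,0]],[[0,0,0],[0,0,0]],[[0,0,0],[0,0,0]],[[0,0,0],[0,0,0]],[[0,0,0.03],[0,0,0]],[[0,0,0.08],[0,0,0]],[[0,0,0.13],[0,0,0]],[[0,0,0.16],[0,0,0]]]' --fingers -1

```text
time: 9.55
tool_pos: [0.5387, -0.0396, 0.299]
tool_rot: [0.003, 0.15, 0.989, -0.0]
contact_force: [0.5, -0.8, 0.3]
gripper_width: 1.001
```

Call:
drive_tool --series '[[[0,0,0],[0,0,0]],[[0,0,0],[0,0,0]]]'

```text
time: 9.75
tool_pos: [0.5378, -0.0394, 0.2946]
tool_rot: [0.001, 0.15, 0.989, -0.0]
contact_force: [-0.3, 0.1, -1.0]
gripper_width: 1.001
```

```bash
cat > lk.py <<'E'
from h import *
import sys
def rect(x0,x1,y0,y1,z): return [[x0,y0,z],[x1,y0,z],[x1,y1,z],[x0,y1,z]]
def look(tag,polys):
    m=camera_model("wrist");p,y,R=tool();f=grab_frame("wrist")[:,:,::-1].copy();cv2.imwrite(f"pics/{tag}_raw.png",f);np.save(f"{tag}.npy",m)
    print(state()["time"],p,y,R[:,2])
    for o,ya,P in polys: cv2.polylines(f,[proj(m,placed(o,np.radians(ya),P)).astype(int)],True,(0,0,255),1)
    cv2.imwrite(f"pics/{tag}.png",f)
E
python3 - <<'E'
from lk import *
look("w5",[((.5393,-.0398),-17.2,rect(-.03,.03,-.023,.023,.168))])
f=grab_frame("scene")[:,:,::-1];cv2.imwrite("pics/s5.png",f)
E
```

```text
9.8 [ 0.53784114 -0.03943494  0.29463062] -17.301587353697826 [ 1.58862805e-03 -4.81783638e-04 -9.99998622e-01]
```

View pics/w5.png

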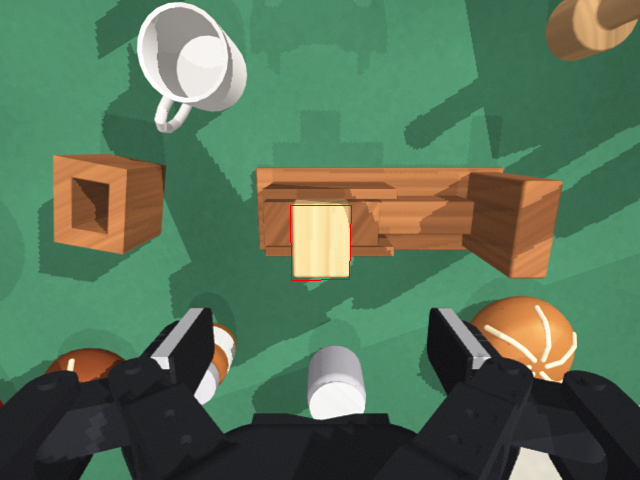

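View pics/s5.png

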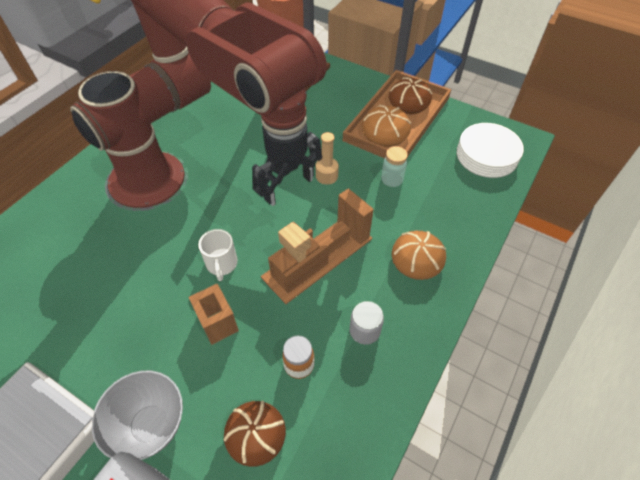

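The wedge stands upright in the slot; its head at (291–351, 205–279) matches the prediction. Next is the pounder.

Call:
drive_tool --series '[[[-0.08,0.31,0],[0,0,0]],[[-0.08,0.31,0],[0,0,0]],[[-0.08,0.31,0],[0,0,0]],[[-0.08,0.31,0],[0,0,0]],[[-0.08,0.31,0],[0,0,0]],[[-0.08,0.31,0],[0,0,0]],[[-0.08,0.31,0],[0,0,0]],[[-0.08,0.31,0],[0,0,0]]]'

```text
time: 10.65
tool_pos: [0.4557, 0.2726, 0.2913]
tool_rot: [-0.002, 0.148, 0.989, -0.001]
contact_force: [0.5, -0.8, 0.2]
gripper_width: 1.003
```

Call:
drive_tool --series '[[[0,0,0],[0,0,0]],[[0,0,0],[0,0,0]],[[0,0,0],[0,0,0]]]'

```text
time: 10.95
tool_pos: [0.4579, 0.2695, 0.2934]
tool_rot: [-0.0, 0.151, 0.988, -0.0]
contact_force: [0.2, 0.0, 0.2]
gripper_width: 1.0
```

```bash
python3 - <<'E'
from lk import *
a=np.linspace(0,2*np.pi,25)[:-1]
c=lambda r,z:np.c_[r*np.cos(a),r*np.sin(a),0*a+z]
look("w6",[((.435,.279),0,c(.017,.15)),((.435,.279),0,c(.032,.045))])
print([(d["location"],round(d["confidence"],2)) for d in place_of("wrist","pounder_mid")])
E
```

```text
11.0 [0.45791796 0.26947102 0.293445  ] -17.413990021690477 [-6.51293067e-04 -5.09672954e-04 -9.99999658e-01]
[([0.4373, 0.2784, 0.0722], 0.75)]
```

View pics/w6.png

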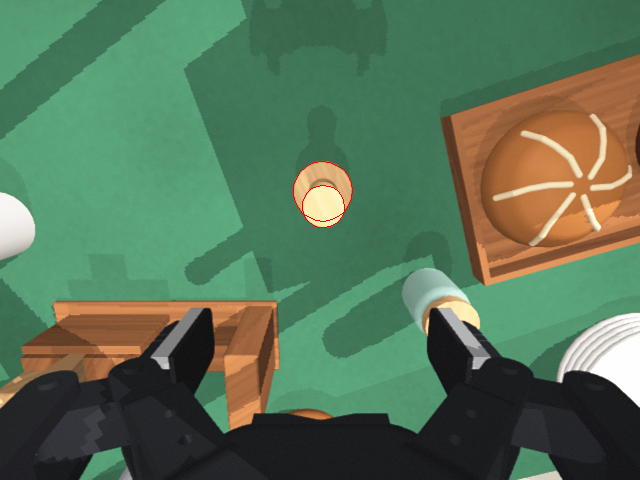

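The cap is at (323,207), about 2 mm beyond my guess, so I'll use (0.437, 0.279).

Call:
drive_tool --series '[[[-0.021,0.0095,-0.04],[0,0,0]],[[-0.021,0.0095,-0.08],[0,0,0]],[[-0.021,0.0095,-0.12],[0,0,0]],[[-0.021,0.0095,-0.16],[0,0,0]],[[-0.021,0.0095,-0.185],[0,0,0]],[[-0.021,0.0095,-0.2],[0,0,0]],[[-0.021,0.0095,-0.2],[0,0,0]],[[-0.021,0.0095,-0.2],[0,0,0]]]'

```text
time: 11.85
tool_pos: [0.4376, 0.2803, 0.0952]
tool_rot: [0.001, 0.151, 0.989, 0.0]
contact_force: [0.8, 0.1, 1.0]
gripper_width: 0.999
```

Call:
drive_tool --series '[[[0,0,0],[0,0,0]],[[0,0,0],[0,0,0]],[[0,0,0],[0,0,0]],[[0,0,0],[0,0,0]],[[0,0,0],[0,0,0]],[[0,0,0],[0,0,0]],[[0,0,0],[0,0,0]]]' --fingers 1

```text
time: 12.55
tool_pos: [0.437, 0.2803, 0.0947]
tool_rot: [0.0, 0.15, 0.989, 0.0]
contact_force: [-1.8, -2.2, 6.2]
gripper_width: 0.337
```

Call:
drive_tool --series '[[[0,0,0.02],[0,0,0]],[[0,0,0.06],[0,0,0]],[[0,0,0.1],[0,0,0]],[[0,0,0.14],[0,0,0]],[[0,0,0.18],[0,0,0]],[[0,0,0.205],[0,0,0]],[[0.01,-0.03,0.205],[0,0,0]],[[0.02,-0.06,0.205],[0,0,0]]]'

```text
time: 13.35
tool_pos: [0.4562, 0.22, 0.2981]
tool_rot: [-0.0, 0.149, 0.989, -0.0]
contact_force: [0.3, -0.0, -5.6]
gripper_width: 0.336
```

Call:
drive_tool --series '[[[0.013,-0.04,0],[0,0,0]],[[0.026,-0.08,0],[0,0,0]],[[0.039,-0.12,0],[0,0,0]],[[0.052,-0.16,0],[0,0,0]],[[0.065,-0.2,0],[0,0,0]],[[0.075,-0.23,0],[0,0,0]],[[0.083,-0.258,0],[0,0,0]],[[0.083,-0.258,0],[0,0,0]]]'

```text
time: 14.15
tool_pos: [0.5393, -0.0407, 0.296]
tool_rot: [-0.002, 0.153, 0.988, -0.0]
contact_force: [0.2, 0.4, -4.7]
gripper_width: 0.341
```

Call:
drive_tool --series '[[[0,0,0],[0,0,0]],[[0,0,0],[0,0,0]]]'

```text
time: 14.35
tool_pos: [0.5389, -0.037, 0.2975]
tool_rot: [-0.001, 0.15, 0.989, 0.0]
contact_force: [0.8, 0.6, -4.6]
gripper_width: 0.337
```

```bash
python3 - <<'E'
from lk import *
look("w7",[])
print(state()["contact_force"],state()["gripper_width"])
f=grab_frame("scene")[:,:,::-1];cv2.imwrite("pics/s7.png",cv2.resize(f[120:320,190:390],None,fx=3,fy=3,interpolation=cv2.INTER_CUBIC))
E
```

```text
14.4 [ 0.53894752 -0.03695891  0.2974874 ] -17.258862397473983 [-0.00231173  0.00109122 -0.99999673]
[-0.60381667 -0.04535063 -3.62582764] 0.33789780761147636
```

View pics/w7.png

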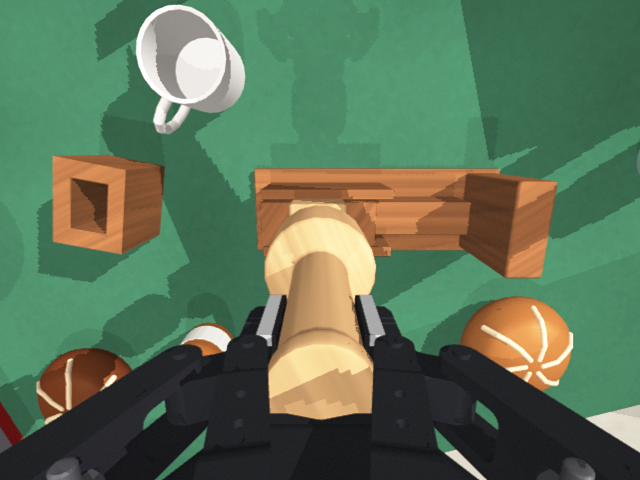

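View pics/s7.png

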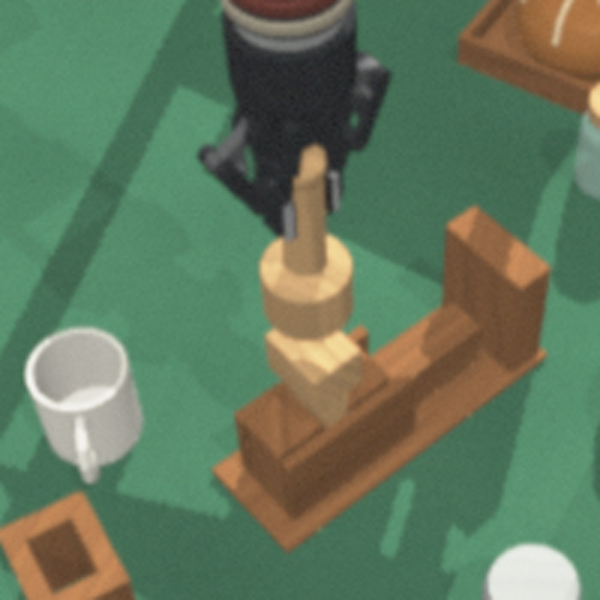

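The pounder hangs upright over the wedge head. Starting the taps.

Call:
drive_tool --series '[[[0.0,0,-0.02],[0,0,0]],[[0.0,0,-0.035],[0,0,0]],[[0,0,-0.043],[0,0,0]],[[0,0,-0.043],[0,0,0]]]'

```text
time: 14.85
tool_pos: [0.5391, -0.0373, 0.255]
tool_rot: [-0.001, 0.15, 0.989, 0.0]
contact_force: [-0.5, 0.9, -4.2]
gripper_width: 0.338
```

Call:
drive_tool --series '[[[0,0,0.02],[0,0,0]],[[0,0,0.033],[0,0,0]],[[0,0,0.033],[0,0,0]]]'

```text
time: 15.15
tool_pos: [0.5409, -0.0381, 0.2923]
tool_rot: [0.003, 0.15, 0.989, -0.0]
contact_force: [-0.0, 0.5, -4.2]
gripper_width: 0.339
```

```bash
python3 - <<'E'
from lk import *
look("w8",[])
print(state()["contact_force"])
f=grab_frame("scene")[:,:,::-1];cv2.imwrite("pics/s8.png",cv2.resize(f[160:320,230:390],None,fx=4,fy=4,interpolation=cv2.INTER_CUBIC)[:600])
E
```

```text
15.2 [ 0.54089675 -0.03809847  0.29230258] -17.29752225647318 [ 0.00538682 -0.00128429 -0.99998467]
[ 0.09401486  1.13186307 -4.09931151]
```

View pics/s8.png

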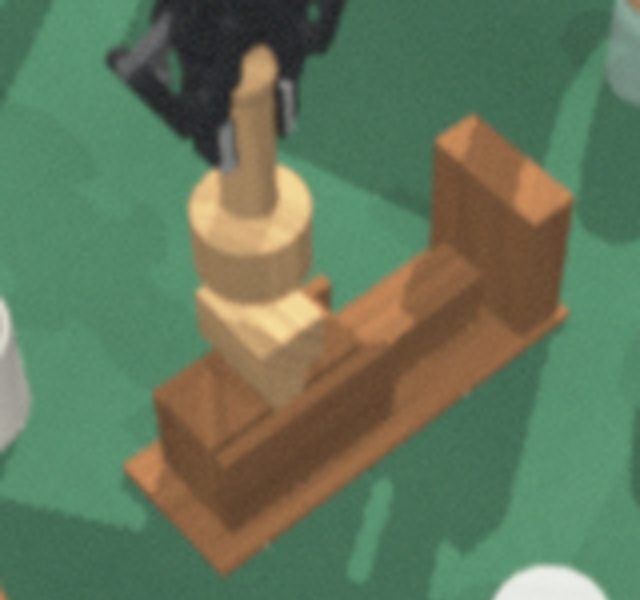

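Call:
drive_tool --series '[[[0.0,0,-0.015],[0,0,0]],[[0.0,0,-0.03],[0,0,0]],[[0,0,-0.041],[0,0,0]],[[0,0,-0.041],[0,0,0]]]'

```text
time: 15.65
tool_pos: [0.5386, -0.0375, 0.2453]
tool_rot: [-0.002, 0.15, 0.989, 0.0]
contact_force: [-0.6, -0.1, -4.4]
gripper_width: 0.329
```

Call:
drive_tool --series '[[[0,0,0.015],[0,0,0]],[[0,0,0.03],[0,0,0]],[[0,0,0.03],[0,0,0]]]'

```text
time: 15.95
tool_pos: [0.5414, -0.0383, 0.2826]
tool_rot: [0.004, 0.15, 0.989, -0.0]
contact_force: [0.0, -0.2, -4.0]
gripper_width: 0.335
```

```bash
python3 - <<'E'
from lk import *
look("w9",[])
print(state()["contact_force"])
f=grab_frame("scene")[:,:,::-1];cv2.imwrite("pics/s9.png",cv2.resize(f[160:320,230:390],None,fx=4,fy=4,interpolation=cv2.INTER_CUBIC)[:600])
E
```

```text
16.0 [ 0.54136411 -0.03830844  0.28257837] -17.303207586316624 [ 0.00696821 -0.00179847 -0.9999741 ]
[ 0.35308728  0.58290739 -4.66025537]
```

View pics/s9.png

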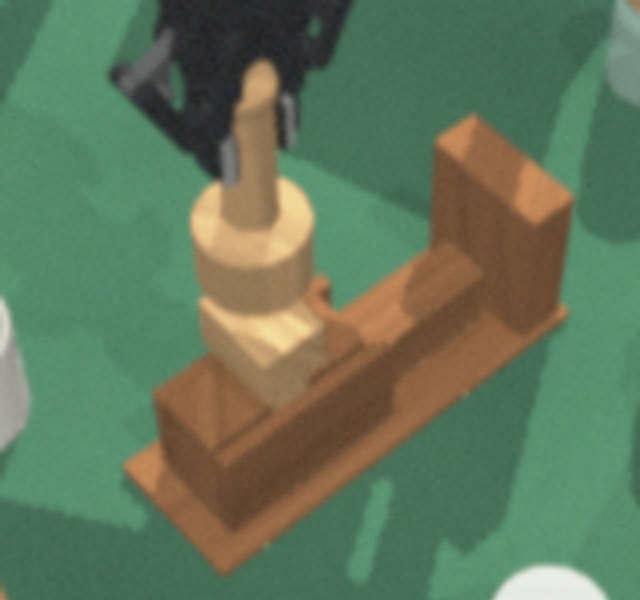

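The wedge head has visibly dropped. Continuing.

Call:
drive_tool --series '[[[0.0,0,-0.015],[0,0,0]],[[0.0,0,-0.028],[0,0,0]],[[0,0,-0.038],[0,0,0]],[[0,0,-0.038],[0,0,0]]]'

```text
time: 16.45
tool_pos: [0.5386, -0.0375, 0.2375]
tool_rot: [-0.002, 0.15, 0.989, 0.0]
contact_force: [0.0, -0.3, -4.2]
gripper_width: 0.338
```

Call:
drive_tool --series '[[[0,0,0.015],[0,0,0]],[[0,0,0.03],[0,0,0]],[[0,0,0.03],[0,0,0]],[[0,0,0.03],[0,0,0]]]'

```text
time: 16.85
tool_pos: [0.5403, -0.038, 0.2717]
tool_rot: [0.001, 0.15, 0.989, -0.0]
contact_force: [-0.2, 0.1, -5.6]
gripper_width: 0.34
```

Call:
drive_tool --series '[[[0.0,0,-0.015],[0,0,0]],[[0.0,0,-0.028],[0,0,0]],[[0,0,-0.038],[0,0,0]],[[0,0,-0.038],[0,0,0]]]'

```text
time: 17.25
tool_pos: [0.5386, -0.0375, 0.2295]
tool_rot: [-0.002, 0.15, 0.989, 0.0]
contact_force: [0.1, -0.7, -4.5]
gripper_width: 0.341
```

Call:
drive_tool --series '[[[0,0,0.015],[0,0,0]],[[0,0,0.03],[0,0,0]],[[0,0,0.03],[0,0,0]],[[0,0,0.03],[0,0,0]]]'

```text
time: 17.65
tool_pos: [0.5403, -0.038, 0.2637]
tool_rot: [0.002, 0.15, 0.989, -0.0]
contact_force: [1.2, -0.5, -5.1]
gripper_width: 0.339
```

Call:
drive_tool --series '[[[0.0,0,-0.015],[0,0,0]],[[0.0,0,-0.028],[0,0,0]],[[0,0,-0.035],[0,0,0]],[[0,0,-0.035],[0,0,0]]]'

```text
time: 18.05
tool_pos: [0.5393, -0.0377, 0.2269]
tool_rot: [-0.001, 0.15, 0.989, 0.0]
contact_force: [-2.4, 0.3, 1.3]
gripper_width: 0.335
```

Call:
drive_tool --series '[[[0,0,0.02],[0,0,0]],[[0,0,0.045],[0,0,0]],[[0,0,0.045],[0,0,0]],[[0,0,0.045],[0,0,0]]]'

```text
time: 18.45
tool_pos: [0.5393, -0.0378, 0.2707]
tool_rot: [-0.0, 0.15, 0.989, 0.0]
contact_force: [-0.2, 0.4, -5.1]
gripper_width: 0.339
```

```bash
python3 - <<'E'
from lk import *
look("w10",[])
f=grab_frame("scene")[:,:,::-1];cv2.imwrite("pics/s10.png",cv2.resize(f[160:320,230:390],None,fx=4,fy=4,interpolation=cv2.INTER_CUBIC)[:600])
E
```

```text
18.5 [ 0.53934649 -0.03778922  0.27067981] -17.298992280137323 [-8.76365128e-04  1.33350638e-04 -9.99999607e-01]
```

View pics/s10.png

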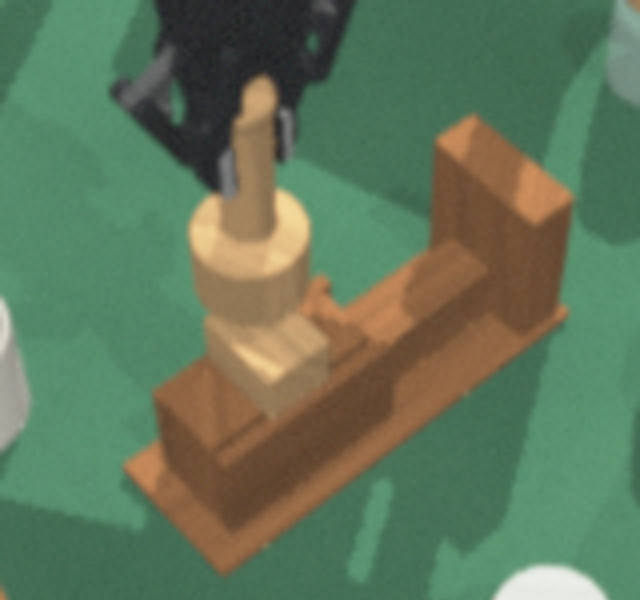

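View pics/w10.png

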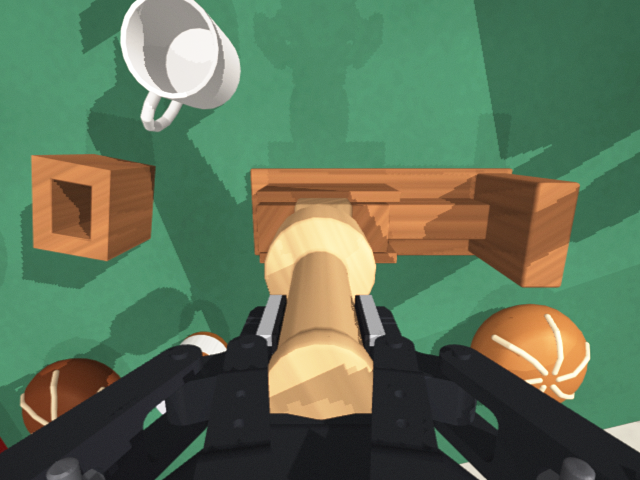

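Call:
drive_tool --series '[[[0.0,0,-0.02],[0,0,0]],[[0.0,0,-0.037],[0,0,0]],[[0,0,-0.045],[0,0,0]],[[0,0,-0.047],[0,0,0]],[[0,0,-0.047],[0,0,0]]]'

```text
time: 19.05
tool_pos: [0.5391, -0.0383, 0.2266]
tool_rot: [-0.001, 0.15, 0.989, -0.001]
contact_force: [-5.1, -0.2, 7.2]
gripper_width: 0.337
```

Call:
drive_tool --series '[[[0,0,0.02],[0,0,0]],[[0,0,0.04],[0,0,0]],[[0,0,0.04],[0,0,0]],[[0,0,0.04],[0,0,0]]]'

```text
time: 19.45
tool_pos: [0.5393, -0.0378, 0.2638]
tool_rot: [-0.0, 0.15, 0.989, 0.0]
contact_force: [-0.1, 1.1, -5.1]
gripper_width: 0.335
```

Call:
drive_tool --series '[[[0.0,0,-0.02],[0,0,0]],[[0.0,0,-0.035],[0,0,0]],[[0,0,-0.042],[0,0,0]],[[0,0,-0.045],[0,0,0]],[[0,0,-0.045],[0,0,0]]]'

```text
time: 19.95
tool_pos: [0.5412, -0.038, 0.2254]
tool_rot: [0.003, 0.15, 0.989, -0.0]
contact_force: [-5.4, 1.3, 18.0]
gripper_width: 0.333
```

Call:
drive_tool --series '[[[0,0,0.02],[0,0,0]],[[0,0,0.04],[0,0,0]],[[0,0,0.04],[0,0,0]],[[0,0,0.04],[0,0,0]]]'

```text
time: 20.35
tool_pos: [0.5391, -0.0377, 0.2582]
tool_rot: [-0.001, 0.15, 0.989, 0.0]
contact_force: [-0.0, -0.8, -5.6]
gripper_width: 0.334
```

Call:
drive_tool --series '[[[0.0,0,-0.02],[0,0,0]],[[0.0,0,-0.033],[0,0,0]],[[0,0,-0.039],[0,0,0]],[[0,0,-0.042],[0,0,0]],[[0,0,-0.042],[0,0,0]]]'

```text
time: 20.85
tool_pos: [0.541, -0.0384, 0.225]
tool_rot: [0.002, 0.15, 0.989, -0.001]
contact_force: [-8.6, 1.1, 25.3]
gripper_width: 0.341
```

Call:
drive_tool --series '[[[0,0,0.02],[0,0,0]],[[0,0,0.05],[0,0,0]],[[0,0,0.08],[0,0,0]],[[-0.02,0.04,0.085],[0,0,0]],[[-0.03,0.08,0.085],[0,0,0]],[[-0.04,0.12,0.085],[0,0,0]],[[-0.053,0.16,0.085],[0,0,0]],[[-0.065,0.2,0.085],[0,0,0]]]'

```text
time: 21.65
tool_pos: [0.473, 0.1634, 0.3003]
tool_rot: [-0.002, 0.151, 0.989, -0.001]
contact_force: [1.7, 0.3, -5.2]
gripper_width: 0.338
```

```bash
python3 - <<'E'
from lk import *
look("w11",[])
m=camera_model("scene");f=grab_frame("scene")[:,:,::-1].copy()
g=f.copy()
# predicted head home (red)
big=cv2.resize(f[160:310,230:390],None,fx=4,fy=4,interpolation=cv2.INTER_CUBIC)
raw=big.copy()
for z in (.092,.132):
    q=((proj(m,placed((.5405,-.036),np.radians(-17.2),rect(-.03,.03,-.023,.023,z)))-[230,160]+.5)*4).astype(int);cv2.polylines(big,[q],True,(0,0,255),1)
cv2.imwrite("pics/s11.png",big);cv2.imwrite("pics/s11r.png",raw)
for c in("scene","wrist"): print([(d["location"],round(d["confidence"],2)) for d in place_of(c,"wedge_mid")])
E
```

```text
21.7 [0.47304861 0.16343277 0.30031685] -17.32340973794713 [-3.53547457e-03 -6.10603770e-04 -9.99993564e-01]
[([0.5446, -0.0368, 0.0723], 0.93)]
[]
```

View pics/s11.png

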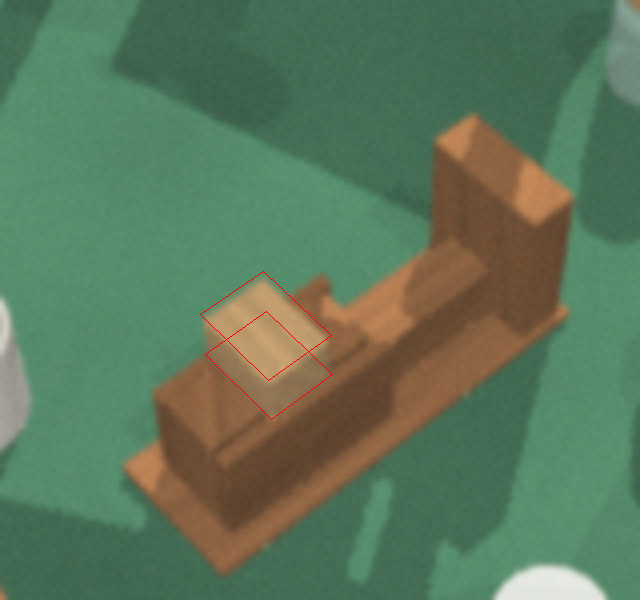

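View pics/w11.png

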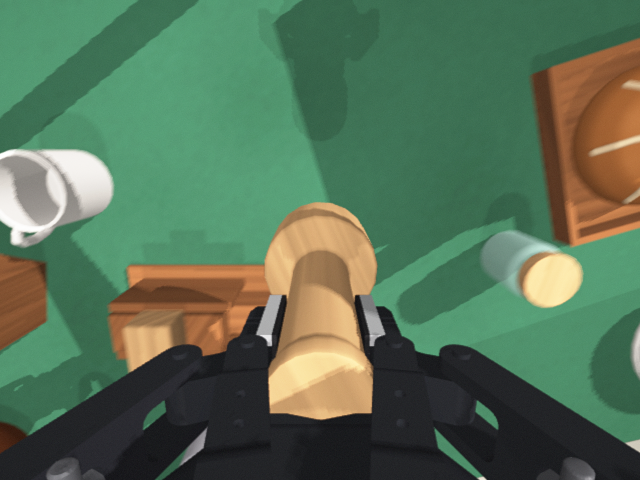

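Repeat tap stopped at the same height with about 30 N, and the head is at its home position, with the network giving centre z 0.0723. Now I'll return the pounder.

Call:
drive_tool --series '[[[-0.013,0.04,0],[0,0,0]],[[-0.025,0.08,0],[0,0,0]],[[-0.036,0.117,0],[0,0,0]],[[-0.036,0.117,0],[0,0,0]],[[-0.036,0.117,0],[0,0,0]],[[-0.036,0.117,0],[0,0,0]]]'

```text
time: 22.45
tool_pos: [0.4391, 0.2778, 0.3021]
tool_rot: [-0.0, 0.151, 0.988, -0.001]
contact_force: [-0.4, 0.5, -4.9]
gripper_width: 0.336
```

```bash
python3 - <<'E'
from lk import *
look("w12",[]);print(state()["contact_force"])
E
```

```text
22.5 [0.43907088 0.277805   0.30206155] -17.41083541498833 [-9.85873265e-04 -1.20952816e-03 -9.99998783e-01]
[-0.384522   -1.3068364  -3.76374442]
```

Call:
drive_tool --series '[[[0,0,-0.04],[0,0,0]],[[0,0,-0.08],[0,0,0]],[[0,0,-0.12],[0,0,0]],[[0,0,-0.15],[0,0,0]],[[0,0,-0.175],[0,0,0]],[[0,0,-0.19],[0,0,0]],[[0,0,-0.19],[0,0,0]],[[0,0,-0.19],[0,0,0]]]'

```text
time: 23.3
tool_pos: [0.4395, 0.279, 0.1139]
tool_rot: [0.001, 0.151, 0.989, 0.0]
contact_force: [0.8, 0.7, -3.1]
gripper_width: 0.337
```

Stepping down until contact with the counter.

Call:
drive_tool --series '[[[0,0,-0.006],[0,0,0]],[[0,0,-0.012],[0,0,0]],[[0,0,-0.016],[0,0,0]],[[0,0,-0.018],[0,0,0]],[[0,0,-0.018],[0,0,0]]]'

```text
time: 23.8
tool_pos: [0.4383, 0.2791, 0.0945]
tool_rot: [-0.0, 0.15, 0.989, -0.0]
contact_force: [0.5, -0.1, -4.4]
gripper_width: 0.337
```

Call:
drive_tool --series '[[[0,0,-0.001],[0,0,0]],[[0,0,-0.0015],[0,0,0]],[[0,0,-0.0015],[0,0,0]]]'

```text
time: 24.1
tool_pos: [0.4386, 0.2792, 0.0935]
tool_rot: [0.0, 0.15, 0.989, 0.0]
contact_force: [0.5, -0.3, -4.4]
gripper_width: 0.341
```

Call:
drive_tool --series '[[[0,0,-0.001],[0,0,0]],[[0,0,-0.0015],[0,0,0]],[[0,0,-0.0015],[0,0,0]]]'

```text
time: 24.4
tool_pos: [0.4389, 0.2794, 0.0932]
tool_rot: [0.0, 0.15, 0.989, 0.0]
contact_force: [-5.0, -0.0, 4.6]
gripper_width: 0.341
```

Contact: the force went from −4.4 to +4.6 N. Releasing and rising.

Call:
drive_tool --series '[[[0,0,0.001],[0,0,0]],[[0,0,0.001],[0,0,0]],[[0,0,0.001],[0,0,0]],[[0,0,0.001],[0,0,0]],[[0,0,0.001],[0,0,0]],[[0,0,0.02],[0,0,0]],[[0,0,0.06],[0,0,0]],[[0,0,0.1],[0,0,0]]]' --fingers -1

```text
time: 25.2
tool_pos: [0.4378, 0.2788, 0.1919]
tool_rot: [-0.001, 0.15, 0.989, -0.001]
contact_force: [0.9, -0.5, 0.0]
gripper_width: 1.0
```

Call:
drive_tool --series '[[[0,0,0.05],[0,0,0]],[[0,0,0.1],[0,0,0]],[[0.05,-0.1,0.15],[0,0,0]],[[0.05,-0.1,0.15],[0,0,0]],[[0.05,-0.1,0.15],[0,0,0]],[[0.05,-0.1,0.15],[0,0,0]],[[0.05,-0.1,0.15],[0,0,0]]]'

```text
time: 25.9
tool_pos: [0.4885, 0.1792, 0.3415]
tool_rot: [-0.0, 0.151, 0.989, 0.0]
contact_force: [-0.3, -0.1, -0.2]
gripper_width: 0.998
```

```bash
python3 - <<'E'
from lk import *
look("w13",[((.5405,-.036),-17.2,rect(-.03,.03,-.023,.023,.132))])
f=grab_frame("scene")[:,:,::-1];cv2.imwrite("pics/s13.png",f)
for n in("wedge_mid","pounder_mid"):
  for c in("scene","wrist"): print(n,c,[(d["location"],round(d["confidence"],2)) for d in place_of(c,n)])
E
```

```text
25.95 [0.48847834 0.17919927 0.34152019] -17.347873427569255 [-6.13926238e-04  4.99955194e-04 -9.99999687e-01]
wedge_mid scene [([0.5431, -0.0338, 0.0735], 0.77)]
wedge_mid wrist [([0.5411, -0.0385, 0.0745], 0.6), ([0.6746, -0.2375, -0.0014], 0.28)]
pounder_mid scene [([0.4325, 0.2817, 0.0754], 0.74)]
pounder_mid wrist [([0.4363, 0.2816, 0.0724], 0.65)]
```

View pics/w13.png

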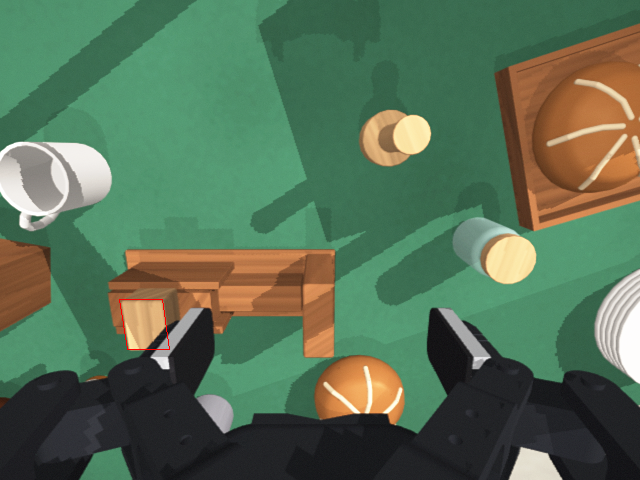

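View pics/s13.png

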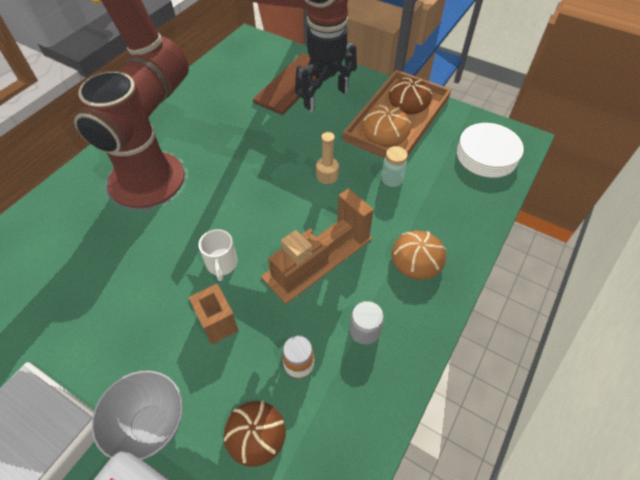

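The wedge looks fully down and the pounder stands upright at (390,138). I'll take one closer look for any gap under the head.

Call:
drive_tool --series '[[[0,-0.05,0],[0,0,0]],[[0,-0.1,-0.02],[0,0,0]],[[0,-0.15,-0.05],[0,0,0]],[[0.01,-0.19,-0.07],[0,0,0]],[[0.01,-0.205,-0.08],[0,0,0]],[[0.01,-0.205,-0.08],[0,0,0]],[[0.01,-0.205,-0.08],[0,0,0]],[[0.01,-0.205,-0.08],[0,0,0]]]'

```text
time: 27.0
tool_pos: [0.499, -0.0248, 0.263]
tool_rot: [0.001, 0.15, 0.989, 0.0]
contact_force: [-0.4, 0.6, 0.7]
gripper_width: 0.998
```

```bash
python3 - <<'E'
from lk import *
P=lambda z:((.5405,-.036),-17.2,rect(-.03,.03,-.023,.023,z))
look("w14",[P(.132),P(.092)])
f=cv2.imread("pics/w14_raw.png");g=cv2.imread("pics/w14.png")
cv2.imwrite("pics/w14z.png",np.hstack([cv2.resize(a[180:420,220:420],None,fx=2,fy=2,interpolation=cv2.INTER_CUBIC) for a in(f,g)]))
for n in("wedge_mid","rail"):
  print([(d["location"],round(d["confidence"],2)) for d in place_of("wrist",n)])
E
```

```text
27.05 [ 0.49898159 -0.02479031  0.26297978] -17.214483167684403 [ 1.57158135e-03  9.61846016e-05 -9.99998760e-01]
[([0.4556, -0.2527, -0.0005], 0.51)]Traceback (most recent call last):
  File "<stdin>", line 7, in <module>
ValueError: it knows: boule, dark_boule, frame, holder, jam_jar, mug, pounder_mid, salt_jar, seat, tin, wedge_mid
```

View pics/w14z.png

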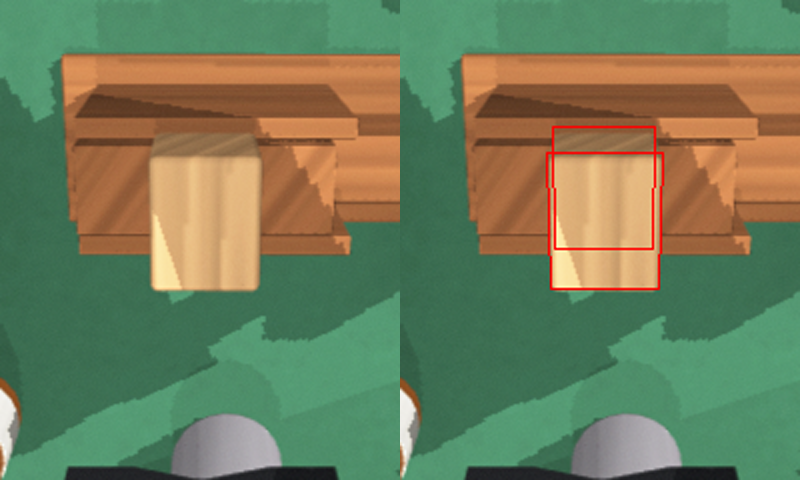

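The head matches its home outline. The pounder heights agree too: it stopped at TCP 0.2250 on the wedge and 0.0932 on the counter, so the wedge top is at 0.1318 m against 0.132 m expected. Handing in.

```bash
python3 -c "
from plant import *
print(state()['time'],job_done())"
```

```text
the job is handed in; nothing more can be done
27.1 None
```

The wedge is fully home in the frame's slot, and I handed the job in at 27.1 s. I set the wedge in the slot, let go, and drove it down with eight pounder taps, lifting clear after each. The pounder is back upright on the counter about where it started, and nothing else was touched.

- **Wedge home:** The last two taps stopped within 0.4 mm of each other at about 22 N and 30 N, well above the 8–15 N that driving takes. The pounder's height on the wedge minus its height on the counter puts the wedge top at 131.8 mm, against 132 mm expected. The final wrist picture matches the home outline to about 1–2 pixels.
- **Pounder upright:** Both cameras place its centre 72–75 mm above the counter, which fits it standing upright.
- **Checks that disagreed:**
  - The first wrist fit of the frame was about 10 mm off because the arm was still settling. I retook that picture.
  - The pounder appears to have slipped about 1.5 mm in the grip during the harder taps.
  - In the last picture the network did not recognise the wedge and reported only the holder's place. Earlier pictures put its centre at 72–74.5 mm.

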